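# Brush out the beaker and hold the brush over the catch pot

### The job

Take the bottle brush out of its holder and brush out the beaker gently: two full up-and-down strokes, the lower end of the brush going from close to the bottom of the beaker to near its rim each time. Then carry the brush over the bottles to the low catch pot and stop with it upright, centred over the open mouth and its lower end about 2 cm above the rim, not touching the pot; finish like that, still holding the brush still in the gripper. Leave the beaker, the pot, the bottles and the blower standing where they are.

Things in the scene. Friction and masses are not known exactly. Their poses are not given: they have to be found in the camera images.
- brush: Bottle brush, 160 mm, 50 g, loose, upright in the holder (handle up). From its lower end: pale rigid bristle head 30 mm in diameter, 60 mm long; 6 mm wire stem; wooden handle 18 mm in diameter (full width from 106 to 152 mm, top at 160 mm). Round about its long axis. Origin: centre of the lower end; z along the brush towards the handle.
- brush_grip (a point): Point on the brush's axis in the middle of the handle, 132 mm from the lower end; a good place to grip.
- holder: Grey brush holder, fixed to the worktop: round foot 76 mm in diameter and a tube 45 mm in outer, 37 mm in inner diameter, rim 75 mm above the worktop, inner floor 6 mm above it. The brush stands in it. Holder, beaker and pot stand in three places side by side, in any order, bystanders between. Origin: centre of the underside; z up.
- beaker: White beaker, loose, 200 g, 90 mm tall, outer diameter 66 to 68 mm, inner diameter about 58 mm at the bottom and 60 mm at the rim, inner floor 6 mm above its underside, small pouring lip that reaches to 41 mm from the axis. Taller than the pot. Origin: centre of its underside; z up.
- beaker_mouth (a point): Centre of the beaker's mouth, level with its rim, 90 mm above its underside.
- pot: Low steel catch pot, loose, 350 g, empty: 45 mm tall, 66 mm in outer (70 mm at the rolled rim) and 58 mm in inner diameter, on a flat foot 82 mm in diameter. Origin: centre of its underside; z up.
- pot_mouth (a point): Centre of the pot's mouth, 45 mm above its underside (the rolled rim rises 1 mm higher).
- xylene_bottle: Bystander: small white bottle with a black cap, 37 mm in diameter, 86 mm tall, loose. Origin: centre of its underside.
- air_blower: Bystander: blue rubber dust blower, 52 mm in diameter, 101 mm tall, loose, nozzle up. Origin: centre of its underside.
- stain_bottle: Bystander: small brown bottle with a black cap, 34 mm in diameter, 75 mm tall, loose. Origin: centre of its underside.
- stopper_jar: Bystander: clear glass jar with a glass stopper, 68 mm in diameter, 147 mm tall (the tallest thing between the places), loose. Origin: centre of its underside.

How it is judged:
On the way, in this order (a step that is already met when the one before it is completed fails the run):
1. the lower end of the brush is inside the beaker, within 25 mm of its inner floor (horizontal distance between brush and beaker below 0.03 m and z of brush in the frame of beaker below 0.031 m), for 0.05 s.
2. inside the beaker it is drawn up to more than 45 mm above the inner floor (horizontal distance between brush and beaker below 0.03 m and z of brush in the frame of beaker between 0.051 and 0.092 m), for 0.05 s.
3. it goes down again to within 25 mm of the inner floor (all of step 1), for 0.05 s.
4. and is drawn up again to more than 45 mm above the inner floor (all of step 2), for 0.05 s.
At the end, for the whole second after the job is handed in: The gripper holds the brush still and upright (within about 10 degrees), its lower end within 13 mm of the pot's axis and 5 to 40 mm above the pot's rim, the brush touching neither pot nor beaker; beaker, pot, bottles, jar and blower stand upright within 30 mm of where they were (contact force between brush and the fingers above 1 N and horizontal distance between brush and pot_mouth below 0.013 m and z of brush in the frame of pot_mouth between 0.005 and 0.04 m and angle between brush's own z axis and vertical below 0.17 rad and linear speed of brush below 0.02 m/s and angular speed of brush below 0.2 rad/s and contact force between each of brush, the arm, the fingers and pot below 0.05 N and contact force between brush and beaker below 0.05 N and angle between each of pot, beaker, xylene_bottle, air_blower, stain_bottle, stopper_jar's own z axis and vertical below 0.1 rad and distance of each of pot, beaker, xylene_bottle, air_blower, stain_bottle, stopper_jar from where it was at the start of the episode below 0.03 m); the arm keeps its last pose, push and grip.
It fails at once if the beaker is tipped over (more than 17 degrees) or pushed more than 40 mm (angle between beaker's own z axis and vertical above 0.3 rad or distance of beaker from where it was at the start of the episode above 0.04 m).
It fails at once if the catch pot is tipped or pushed more than 40 mm (angle between pot's own z axis and vertical above 0.3 rad or distance of pot from where it was at the start of the episode above 0.04 m).
It fails at once if a bottle, the jar or the blower is knocked over or pushed more than 40 mm (angle between any of xylene_bottle, air_blower, stain_bottle, stopper_jar's own z axis and vertical above 0.4 rad or distance of any of xylene_bottle, air_blower, stain_bottle, stopper_jar from where it was at the start of the episode above 0.04 m).
It fails at once if the brush presses on the beaker with more than 25 N (contact force between brush and beaker above 25 N).
It also fails if it takes over 51 s, if anything falls off the work surface, if the arm or the gripper's body presses on something with over 40 N, if the wrist force passes 120 N, or if a joint passes its speed limit or range.

### The arm

A 7-joint arm with a two-finger parallel gripper is mounted at the origin on a cart in front of the work surface, level with it; the furniture and walls round the work are solid. World frame = base frame: x ahead of the robot, y to its left, z up, the work surface at z = 0. Lengths are in m, angles in rad, forces in N, time in s.
With the tool pointing down it reaches from about 0.4 to 0.875 m from the base axis. Payload 19.3 kg.
Tool frame: the origin (TCP) lies at the very end of the fingers, on their centre line; the grasp point (between the pads) lies 19 mm behind it; z points along the fingers, y is the line along which they close (so a half turn about z gives the same grasp; the last joint's range is limited). The gripper opens to 85 mm and grips with 20 to 120 N. Pads are 22 mm wide; open, the fingers measure 114 mm over their backs; the gripper's body (76 mm by 85 mm) begins 54 mm behind the grasp point. The pads swing forward as they close: fully open they stand 13 mm farther back than shut.
Start: joints at [-1.173, 0.521, -0.036, 1.599, 0.021, 1.021, -0.113], TCP at [0.282, 0.558, 0.231] pointing down, gripper open.
Joint ranges: [-2.91, 2.91], [-0.3, 2.13], [-1.5, 1.42], [0.17, 2.43], [-1.26, 4.41], [0.16, 1.93], [-2.52, 2.52]. Speed limits (rad/s): [1.89, 1.89, 2.39, 2.39, 3.01, 3.01, 3.01].

### API

Orientations are given as [roll, pitch, yaw] about the fixed x, y, z axes, in that order (R = Rz(yaw) Ry(pitch) Rx(roll)).
In Python, from workcell import bot gives the robot as it stands. The module is installed in compiled form; this text tells all that it offers.
- The arm moves only by the tool apply_moves, never from a script. Its arguments are lists of equal length, an entry for each row: "claw": the finger opening in m, from 0 to 0.0854; "xyz": the shift along the tool's x, y, z in m, a list of three; "twist": the turn, a rotation vector about the tool's x, y, z in rad, a list of three. A call has 1 to 20 rows; each row shifts and turns the commanded pose from where the row before left it, along the tool's axes as they then stand; what a row does not reach is not made up. A row lasts 1/10 s, in which the tool goes at most 50 mm and 8.59 degrees, less where a joint would pass 70% of its speed; a pose out of reach is approached as far as the arm can. A call with a gripper value outside its range is refused whole. The fingers move at their own pace and stop on an object; "force" is the grip in N (left out, the last holds). Time passes only in rows, so rows that do not move let the fingers close. It gives the time, the measured TCP pose, the force, the opening and the grip force at its end, in the units of the state.
- bot.observe(): the state, without advancing time (a new reading comes with each control period).
- bot.grab_frame(name): name is "scene" or "top" or "wrist"; returns a dict with "img" (400x640x3 uint8, red, green, blue), "vfov" (degrees; the focal length in pixels is half the picture's height over the tangent of half this angle, whatever the lens; pixels are square), "cx", "cy" (the principal point, pixels), "view" (4x4, takes a point from world to camera coordinates). Camera axes: x right, y up, looking along -z (the intrinsics and any distortion apply to the point x, -y, -z); pixel columns grow to the right and rows downward; lengths in m; the calibration is good to about 2 mm. A picture is of the moment at which its call begins. There is no depth.
- bot.job_done(): hands the job in; it is judged then, once.
Trained networks look in the newest picture that a camera, given by its name, has taken for a name from the list of things; names that differ only in an ending like _2 or _b are one class to them, and where a whole thing is asked for, a point or a joint stands for the part that bears it (a point fixed in the world has none). Each returns a list of dicts, best first, with "score" (0 to 1); they miss things now and then, are a little off and sometimes report something else, mostly with a low value. They report only what shows in the picture. A call takes as long as a camera call.
- bot.find_in(camera, query): "position" ([x, y, z] in m, in world coordinates, good to about 4 mm: the middle of the surface that is visible of it).
The state is a dict: "clock": time; "qpos": joint angles; "qd": joint speeds; "joint_efforts": joint torques, N m; "position": TCP position; "tool_rot": TCP orientation; "force": force on the tool from outside, world axes, zero at the start; "moment": the same for the moment, N m; "grip_width": finger opening in m; "finger_force": force on a finger pad.
Only numpy, scipy, OpenCV 4.12 (cv2) and the standard library are available. Lean on these libraries where they do the work, as an engineer would, in place of code of your own. Each camera call takes 0.05 s, during which the arm holds its last target. There are 200 camera calls.

## Working session

There is one attempt and no reset: what is moved stays moved. The work goes in short steps, Python scripts to look and compute and a tool call to move; the robot and the scene stay as the last step left them, time stands still between calls to the robot, and variables do not carry over. Pictures are saved under pics/ and viewed, at most 10 in all, crops included, and the job is handed in when it is done.

Besides the shell and the picture viewer there is one more tool, called in YAML: its name, and indented under it one key for each argument. apply_moves: Moves the arm, as the interface text tells. Its arguments: {"type":"object","properties":{"claw":{"type":"array"},"xyz":{"type":"array"},"twist":{"type":"array"},"force":{"type":"number"}},"required":["claw","xyz","twist"]}

```bash
mkdir -p pics
python3 - <<'E'
from workcell import bot
import cv2,numpy as np
s=bot.observe();print({k:np.round(s[k],3).tolist() for k in("clock","position","tool_rot","grip_width","force")})
for c in("top","scene"):
    f=bot.grab_frame(c);cv2.imwrite(f"pics/{c}0.png",f["img"][:,:,::-1])
    print(c,f["vfov"],f["cx"],f["cy"],np.round(f["view"],3).tolist())
    for n in("brush","holder","beaker","pot","xylene_bottle","air_blower","stain_bottle","stopper_jar"):
        print(n,[(np.round(d["position"],3).tolist(),round(d["score"],2)) for d in bot.find_in(c,n)[:2]])
E
```

```text
{'clock': 0.0, 'position': [0.282, 0.558, 0.231], 'tool_rot': [-3.14, 0.0, 2.674], 'grip_width': 0.086, 'force': [-0.666, -0.735, -0.846]}
top 54.21880859375594 329.9128608508244 196.2742538674555 [[0.005, -1.0, -0.027, 0.013], [0.989, 0.001, 0.145, -0.499], [-0.145, -0.027, 0.989, -0.883], [0.0, 0.0, 0.0, 1.0]]
brush [([0.552, -0.193, 0.046], 0.58), ([0.507, 0.202, 0.092], 0.46)]
holder [([0.5, 0.189, 0.007], 0.83)]
beaker [([0.551, -0.189, 0.047], 0.62)]
pot [([0.485, -0.011, 0.004], 0.94)]
xylene_bottle []
air_blower [([0.542, 0.088, 0.051], 0.55)]
stain_bottle [([0.439, -0.098, 0.047], 0.64)]
stopper_jar [([0.526, -0.092, 0.09], 0.57)]
scene 48.1279927146841 316.21948592880824 198.54977915901338 [[-0.746, -0.665, -0.026, 0.391], [0.26, -0.328, 0.908, -0.222], [-0.613, 0.671, 0.418, -0.584], [0.0, 0.0, 0.0, 1.0]]
brush [([0.501, 0.206, 0.13], 0.83)]
holder [([0.489, 0.212, 0.026], 0.9), ([0.523, -0.174, 0.065], 0.55)]
beaker [([0.518, -0.173, 0.065], 0.84)]
pot [([0.476, -0.002, 0.025], 0.92), ([0.532, 0.1, 0.043], 0.66)]
xylene_bottle [([0.456, 0.102, 0.048], 0.74), ([0.479, -0.002, 0.023], 0.26)]
air_blower [([0.534, 0.1, 0.043], 0.82)]
stain_bottle [([0.433, -0.09, 0.035], 0.93), ([0.521, -0.167, 0.065], 0.28)]
stopper_jar [([0.526, -0.085, 0.078], 0.83)]
```

View pics/top0.png

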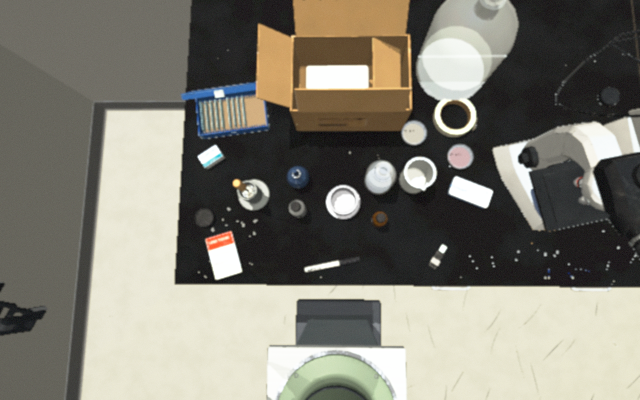

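View pics/scene0.png

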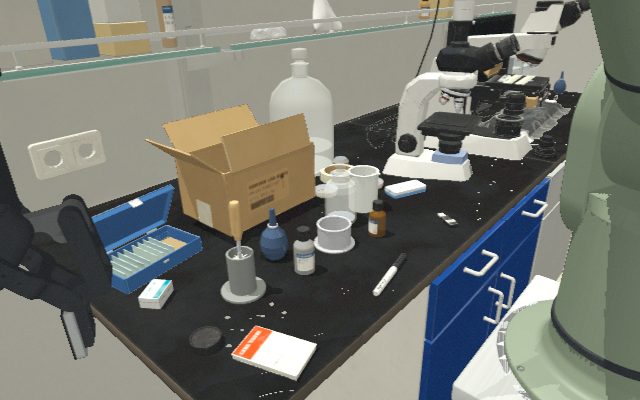

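The top view shows the brush handle at (237,183) over the holder foot at (253,195), the pot rim at (343,201) and the beaker rim at (418,174). The scene view confirms the order: holder, blower and xylene bottle, pot, jar and stain bottle, beaker. I'll turn these pixels into positions.

```bash
cat > h.py <<'E'
import numpy as np
def ray(f,u,v,z):
    "world point at height z seen at pixel u,v (pinhole)"
    fl=f["img"].shape[0]/2/np.tan(np.radians(f["vfov"])/2)
    V=np.array(f["view"]);R=V[:3,:3];c=-R.T@V[:3,3]
    d=R.T@np.array([(u-f["cx"])/fl,-(v-f["cy"])/fl,-1.])
    return c+d*(z-c[2])/d[2]
def pix(f,p):
    fl=f["img"].shape[0]/2/np.tan(np.radians(f["vfov"])/2)
    V=np.array(f["view"]);q=V[:3,:3]@np.array(p)+V[:3,3]
    return np.round([f["cx"]-fl*q[0]/q[2],f["cy"]+fl*q[1]/q[2]],1)
E
python3 - <<'E'
from workcell import bot
from h import *
import cv2
f=bot.grab_frame("top")
for n,u,v,z in(("handle",237,183,.166),("foot",253,195,.005),("pot",343,201.5,.046),("beaker",418,174,.09),("jar",380,177,.1)):
    print(n,ray(f,u,v,z).round(3))
cv2.imwrite("pics/topc.png",cv2.resize(f["img"][140:240,210:460,::-1],(800,320),interpolation=cv2.INTER_CUBIC))
g=bot.grab_frame("scene")
for n,p in(("handle",ray(f,237,183,.166)),("foot",ray(f,253,195,.005)),("pot",ray(f,343,201.5,.046)),("beaker",ray(f,418,174,.09))):print(n,pix(g,p))
E
```

```text
handle [0.507 0.201 0.166]
foot [0.507 0.204 0.005]
pot [ 0.485 -0.016  0.046]
beaker [ 0.541 -0.182  0.09 ]
jar [ 0.532 -0.097  0.1  ]
handle [235.  201.7]
foot [243.5 288.8]
pot [336.  223.4]
beaker [363.7 171.5]
```

View pics/topc.png

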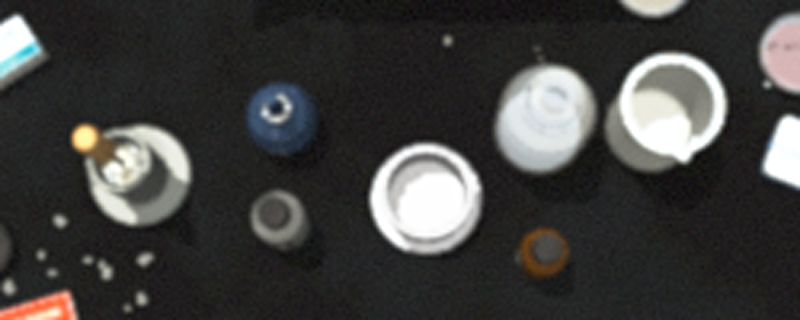

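The crop refines these to: handle ≈(236.6,182.8), pot ≈(343.4,202), beaker rim ≈(420.6,172.5). That puts the brush at about (0.507, 0.202). I'll go above it and turn so that the fingers close along world x.

apply_moves:
  claw: [0.085,0.085,0.085,0.085,0.085,0.085,0.085,0.085,0.085,0.085,0.085,0.085,0.085,0.085,0.085,0.085,0.085,0.085,0.085]
  xyz:
    - [-0.0361,-0.0217,0]
    - [-0.0361,-0.0217,0]
    - [-0.0361,-0.0217,0]
    - [-0.0361,-0.0217,0]
    - [-0.0361,-0.0217,0]
    - [-0.0361,-0.0217,0]
    - [-0.0361,-0.0217,0]
    - [-0.0361,-0.0217,0]
    - [-0.0361,-0.0217,0]
    - [-0.0361,-0.0217,0]
    - [0,0,0]
    - [0,0,0]
    - [0,0,0]
    - [0,0,0]
    - [0,0,0]
    - [0,0,0]
    - [0,0,0]
    - [0,0,0]
    - [0,0,0]
  twist:
    - [0,0,0]
    - [0,0,0]
    - [0,0,0]
    - [0,0,0]
    - [0,0,0]
    - [0,0,0]
    - [0,0,0]
    - [0,0,0]
    - [0,0,0]
    - [0,0,0]
    - [0,0,0.138]
    - [0,0,0.138]
    - [0,0,0.138]
    - [0,0,0.138]
    - [0,0,0.138]
    - [0,0,0.138]
    - [0,0,0.138]
    - [0,0,0.138]
    - [0,0,0]

```text
clock: 2.9
position: [0.5061, 0.2015, 0.2313]
tool_rot: [3.142, 0.0, 1.567]
force: [0.4, 0.4, -0.3]
grip_width: 0.0847
finger_force: 0.0
```

Run:
```python
from workcell import bot
from h import *
import cv2
f=bot.grab_frame("wrist");cv2.imwrite("pics/w1.png",f["img"][:,:,::-1])
s=bot.observe();print(s["position"],s["tool_rot"],s["qpos"])
for n in("brush","holder","brush_grip"):print(n,[(np.round(d["position"],3).tolist(),round(d["score"],2)) for d in bot.find_in("wrist",n)[:2]])
for z in(.006,.112,.138,.166):print(z,pix(f,[.507,.202,z]),pix(f,[.527,.202,z]))
```

```text
[0.50613712 0.20155734 0.23130975] [3.14148447e+00 1.86590433e-04 1.57297092e+00] [-0.71997076  0.40947312  0.31158437  1.82582202 -0.15262741  0.92960992
 -0.33877095]
brush [([0.506, 0.205, 0.132], 0.61)]
holder [([0.504, 0.216, 0.008], 0.92)]
brush_grip [([0.503, 0.211, 0.136], 0.58)]
0.006 [321.7 169.9] [340.3 169.8]
0.112 [322.2 195.4] [347.8 195.3]
0.138 [322.3 204.9] [350.6 204.8]
0.166 [322.6 217.5] [354.3 217.4]
```

View pics/w1.png

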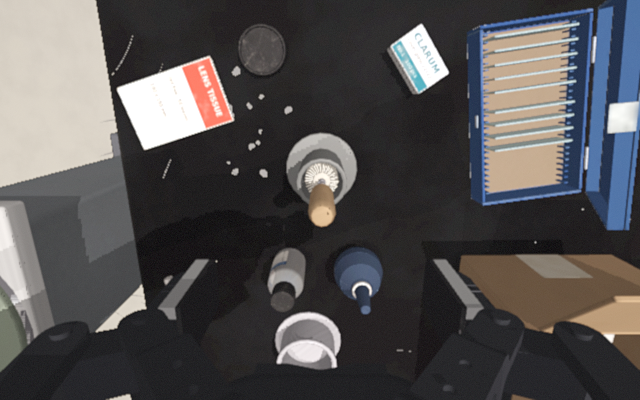

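The wrist picture shows the handle top at (321,216) and the foot at (321,168), which matches the prediction within 2 px. Next: descend and grip.

apply_moves:
  claw: [0.085,0.085,0.085,0.085,0.085,0.01,0.01,0.01,0.01,0.01,0.01,0.01,0.01]
  xyz:
    - [0,0,0.028]
    - [0,0,0.028]
    - [0,0,0.028]
    - [0,0,0.028]
    - [0,0,0]
    - [0,0,0]
    - [0,0,0]
    - [0,0,0]
    - [0,0,0]
    - [0,0,0]
    - [0,0,0]
    - [0,0,0]
    - [0,0,0]
  twist:
    - [0,0,0]
    - [0,0,0]
    - [0,0,0]
    - [0,0,0]
    - [0,0,0]
    - [0,0,0]
    - [0,0,0]
    - [0,0,0]
    - [0,0,0]
    - [0,0,0]
    - [0,0,0]
    - [0,0,0]
    - [0,0,0]
  force: 50

```text
clock: 4.4
position: [0.5067, 0.2016, 0.12]
tool_rot: [3.14, -0.001, 1.57]
force: [0.9, -0.3, 7.3]
grip_width: 0.0168
finger_force: 48.9
```

apply_moves:
  claw: [0.01,0.01,0.01,0.01,0.01,0.01,0.01,0.01,0.01,0.01]
  xyz:
    - [0,0,-0.01]
    - [0,0,-0.02]
    - [0,0,-0.025]
    - [0,0,-0.025]
    - [0,0,-0.025]
    - [0,0,-0.025]
    - [0,0,-0.025]
    - [0,0,-0.025]
    - [0,0,-0.01]
    - [0,0,0]
  twist:
    - [0,0,0]
    - [0,0,0]
    - [0,0,0]
    - [0,0,0]
    - [0,0,0]
    - [0,0,0]
    - [0,0,0]
    - [0,0,0]
    - [0,0,0]
    - [0,0,0]

```text
clock: 5.4
position: [0.5065, 0.2015, 0.3105]
tool_rot: [3.14, -0.001, 1.57]
force: [-0.4, 0.6, -0.4]
grip_width: 0.0172
finger_force: 48.8
```

Run:
```python
from workcell import bot
from h import *
import cv2
f=bot.grab_frame("wrist");g=bot.grab_frame("scene")
cv2.imwrite("pics/c2.png",np.hstack([f["img"],g["img"]])[:,:,::-1][:, :, :].copy()[::1,::1] if 0 else cv2.vconcat([f["img"][100:400,100:540],g["img"][60:300,100:540]])[:,:,::-1])
s=bot.observe();print(s["position"],s["force"])
x,y,z=s["position"]
for zz in(z-.113,z-.053,z-.019):print(zz,pix(f,[x,y,zz])-[100,100],pix(g,[x,y,zz])-[100,60-300])
```

```text
[0.5058094  0.20126744 0.30854466] [-1.1317526   0.28188073 -0.68079664]
0.19554466325468667 [219.9  97.9] [133.4 424.3]
0.25554466325468667 [220.  124.2] [129.2 386.4]
0.28954466325468664 [220.  146.7] [126.6 363.5]
```

View pics/c2.png

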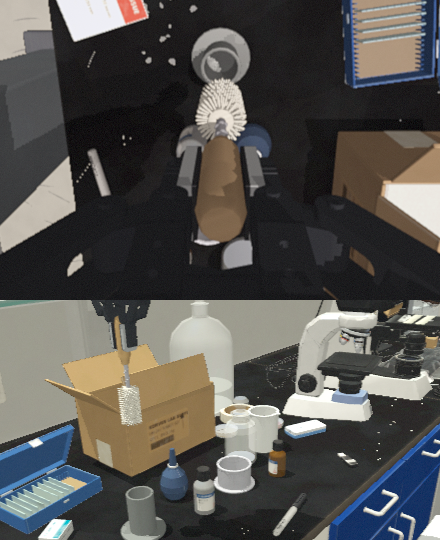

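The brush is gripped straight: in the scene part its head runs from (130,388) to its lower end at (131,423), as predicted. I'll carry it above the beaker.

apply_moves:
  claw: [0.01,0.01,0.01,0.01,0.01,0.01,0.01,0.01,0.01,0.01,0.01,0.01,0.01,0.01,0.01,0.01]
  xyz:
    - [-0.0125,0.001,0]
    - [-0.025,0.002,0]
    - [-0.03,0.003,0]
    - [-0.03,0.003,0]
    - [-0.03,0.003,0]
    - [-0.03,0.003,0]
    - [-0.03,0.003,0]
    - [-0.03,0.003,0]
    - [-0.03,0.003,0]
    - [-0.03,0.003,0]
    - [-0.03,0.003,0]
    - [-0.03,0.003,0]
    - [-0.025,0.003,0]
    - [-0.015,0.001,0]
    - [-0.01,0,0]
    - [0,0,0]
  twist:
    - [0,0,0]
    - [0,0,0]
    - [0,0,0]
    - [0,0,0]
    - [0,0,0]
    - [0,0,0]
    - [0,0,0]
    - [0,0,0]
    - [0,0,0]
    - [0,0,0]
    - [0,0,0]
    - [0,0,0]
    - [0,0,0]
    - [0,0,0]
    - [0,0,0]
    - [0,0,0]

```text
clock: 7.1
position: [0.5423, -0.1871, 0.3089]
tool_rot: [-3.141, 0.0, 1.568]
force: [-0.5, -0.1, -0.4]
grip_width: 0.0169
finger_force: 48.8
```

Run:
```python
from workcell import bot
from h import *
import cv2
f=bot.grab_frame("wrist");g=bot.grab_frame("scene")
cv2.imwrite("pics/c3.png",cv2.vconcat([cv2.resize(f["img"][50:300,170:470],(720,600))[:330],cv2.resize(g["img"][60:250,260:500],(720,570))[:270]] if 0 else [cv2.resize(f["img"][50:250,200:500],(480,320)),cv2.resize(g["img"][60:230,260:500],(480,272*480//384))])[:,:,::-1])
s=bot.observe();print(s["position"],s["tool_rot"])
x,y,z=s["position"]
for p in([x,y,z-.113],[x,y,.09],[.543,-.186,.09],[.543+.03,-.186,.09],[.543,-.186+.03,.09]):
  a=pix(f,p);b=pix(g,p);print(np.round(p,3),"wrist",a,"crop",(a-[200,50])*1.6,"scene",b,"crop",(b-[260,60])*2+[0,320])
print(bot.find_in("wrist","beaker")[:2])
```

```text
[ 0.54276602 -0.18531982  0.30908972] [-3.14125694e+00 -4.64797580e-04  1.57045889e+00]
[ 0.543 -0.185  0.196] wrist [321.8 196. ] crop [194.88 233.6 ] scene [364.9 124.7] crop [209.8 449.4]
[ 0.543 -0.185  0.09 ] wrist [321.5 169.8] crop [194.4  191.68] scene [364.  170.9] crop [208.  541.8]
[ 0.543 -0.186  0.09 ] wrist [321.7 170.4] crop [194.72 192.64] scene [364.1 170.8] crop [208.2 541.6]
[ 0.573 -0.186  0.09 ] wrist [350.2 170.4] crop [240.32 192.64] scene [353.4 167.9] crop [186.8 535.8]
[ 0.543 -0.156  0.09 ] wrist [321.7 141.7] crop [194.72 146.72] scene [356.  174.7] crop [192.  549.4]
[{'position': [0.5458, -0.1871, 0.0212], 'score': 0.89}]
```

View pics/c3.png

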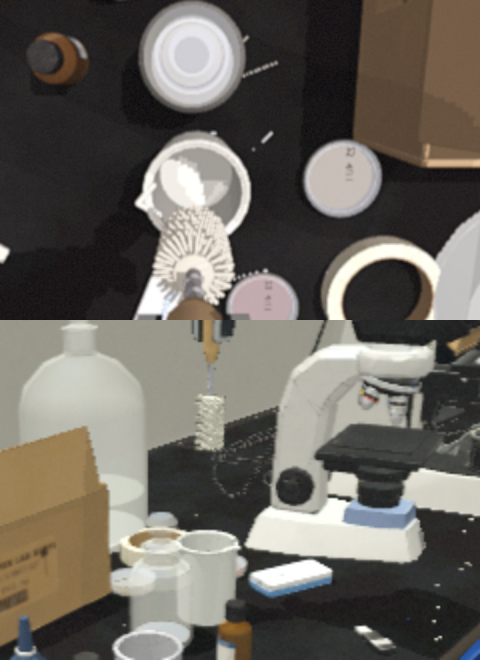

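The wrist crop shows the beaker rim centre at about (197,184) against a predicted (194.7,192.6), so the beaker is about 5 mm farther in +y. The brush's lower end is at about (194,236), as expected. I'll shift and descend.

apply_moves:
  claw: [0.01,0.01,0.01,0.01,0.01,0.01,0.01,0.01,0.01,0.01,0.01,0.01,0.01]
  xyz:
    - [0.004,0.001,0]
    - [0,0,0.015]
    - [0,0,0.02]
    - [0,0,0.02]
    - [0,0,0.02]
    - [0,0,0.02]
    - [0,0,0.02]
    - [0,0,0.02]
    - [0,0,0.015]
    - [0,0,0.015]
    - [0,0,0.012]
    - [0,0,0]
    - [0,0,0]
  twist:
    - [0,0,0]
    - [0,0,0]
    - [0,0,0]
    - [0,0,0]
    - [0,0,0]
    - [0,0,0]
    - [0,0,0]
    - [0,0,0]
    - [0,0,0]
    - [0,0,0]
    - [0,0,0]
    - [0,0,0]
    - [0,0,0]

```text
clock: 8.55
position: [0.544, -0.182, 0.1326]
tool_rot: [3.142, 0.0, 1.57]
force: [-0.4, -0.4, -0.3]
grip_width: 0.0167
finger_force: 48.8
```

No contact force. Two strokes:

apply_moves:
  claw: [0.01,0.01,0.01,0.01,0.01,0.01,0.01,0.01,0.01,0.01,0.01,0.01,0.01,0.01,0.01,0.01,0.01,0.01]
  xyz:
    - [0,0,-0.015]
    - [0,0,-0.015]
    - [0,0,-0.015]
    - [0,0,-0.015]
    - [0,0,0]
    - [0,0,0]
    - [0,0,0.015]
    - [0,0,0.015]
    - [0,0,0.015]
    - [0,0,0.015]
    - [0,0,0]
    - [0,0,0]
    - [0,0,-0.015]
    - [0,0,-0.015]
    - [0,0,-0.015]
    - [0,0,-0.015]
    - [0,0,0]
    - [0,0,0]
  twist:
    - [0,0,0]
    - [0,0,0]
    - [0,0,0]
    - [0,0,0]
    - [0,0,0]
    - [0,0,0]
    - [0,0,0]
    - [0,0,0]
    - [0,0,0]
    - [0,0,0]
    - [0,0,0]
    - [0,0,0]
    - [0,0,0]
    - [0,0,0]
    - [0,0,0]
    - [0,0,0]
    - [0,0,0]
    - [0,0,0]

```text
clock: 10.35
position: [0.5439, -0.1821, 0.1926]
tool_rot: [3.141, 0.0, 1.57]
force: [0.5, 0.6, -0.6]
grip_width: 0.0168
finger_force: 48.9
```

Run:
```python
from workcell import bot
from h import *
import cv2
f=bot.grab_frame("wrist");g=bot.grab_frame("scene")
cv2.imwrite("pics/c4.png",cv2.vconcat([cv2.resize(f["img"][50:250,200:500],(480,320)),cv2.resize(g["img"][90:230,300:450],(480,280))])[:,:,::-1])
s=bot.observe();print(s["position"],s["force"])
```

```text
[ 0.54355899 -0.18204635  0.19184386] [ 1.11852491 -0.56302374 -0.16391693]
```

View pics/c4.png

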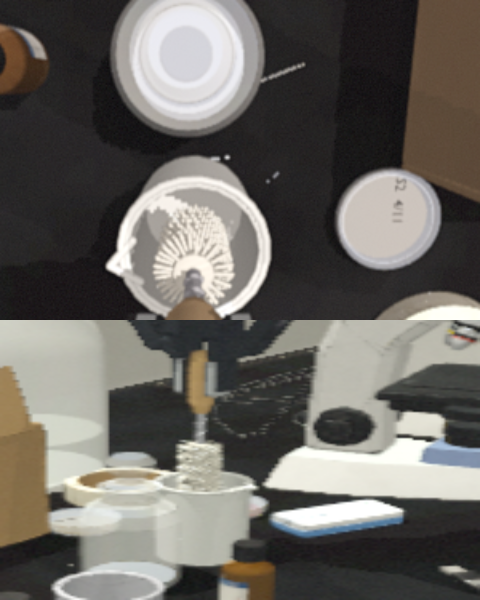

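The brush is inside the beaker and centred, with its lower end just below the rim, so both strokes are done. I'll lift it and carry it to above the pot.

apply_moves:
  claw: [0.01,0.01,0.01,0.01,0.01,0.01,0.01,0.01,0.01,0.01,0.01,0.01,0.01,0.01,0.01,0.01]
  xyz:
    - [0,0,-0.015]
    - [0,0,-0.02]
    - [0,0,-0.025]
    - [0,0,-0.025]
    - [0,0,-0.02]
    - [0,0,-0.013]
    - [0,0,0]
    - [0.01,-0.004,0]
    - [0.02,-0.007,0]
    - [0.027,-0.01,0]
    - [0.027,-0.01,0]
    - [0.027,-0.01,0]
    - [0.025,-0.009,0]
    - [0.02,-0.006,0]
    - [0.01,-0.003,0]
    - [0,0,0]
  twist:
    - [0,0,0]
    - [0,0,0]
    - [0,0,0]
    - [0,0,0]
    - [0,0,0]
    - [0,0,0]
    - [0,0,0]
    - [0,0,0]
    - [0,0,0]
    - [0,0,0]
    - [0,0,0]
    - [0,0,0]
    - [0,0,0]
    - [0,0,0]
    - [0,0,0]
    - [0,0,0]

```text
clock: 12.05
position: [0.4844, -0.0148, 0.3097]
tool_rot: [-3.141, -0.0, 1.572]
force: [0.8, -0.7, 0.2]
grip_width: 0.0164
finger_force: 48.8
```

Run:
```python
from workcell import bot
from h import *
import cv2
f=bot.grab_frame("wrist")
cv2.imwrite("pics/c5.png",cv2.resize(f["img"][50:250,200:500],(750,500))[:,:,::-1])
s=bot.observe();print(s["position"],s["force"])
x,y,z=s["position"]
for p in([x,y,z-.114],[x,y,.046],[x+.035,y,.046],[x,y+.035,.046],[x,y,.003],[x+.041,y,.003],[x,y+.041,.003]):
  print(np.round(p,3),(pix(f,p)-[200,50])*2.5)
print(bot.find_in("wrist","pot")[:1])
```

```text
[ 0.48473696 -0.01600687  0.30985419] [-0.35451861 -0.20767805 -0.37187249]
[ 0.485 -0.016  0.196] [304.25 373.5 ]
[ 0.485 -0.016  0.046] [303.5 288. ]
[ 0.52  -0.016  0.046] [377.75 288.25]
[0.485 0.019 0.046] [303.5  212.75]
[ 0.485 -0.016  0.003] [303.25 273.75]
[ 0.526 -0.016  0.003] [382.25 273.75]
[0.485 0.025 0.003] [303.5 193. ]
[{'position': [0.4909, -0.0094, 0.0075], 'score': 0.8}]
```

View pics/c5.png

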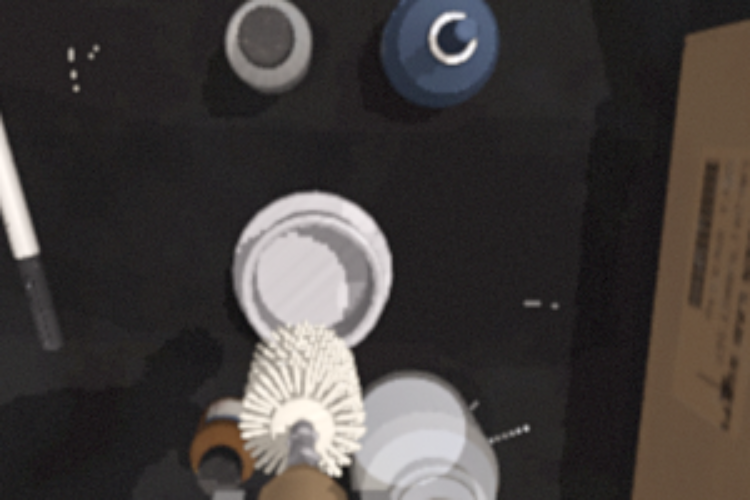

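The pot's foot centre is at about (312.5,271), where the tool axis would fall at (303.4,273.7), so I need +4.5 mm in x and +1 mm in y. Then descend.

apply_moves:
  claw: [0.01,0.01,0.01,0.01,0.01,0.01,0.01,0.01,0.01,0.01,0.01,0.01,0.01]
  xyz:
    - [0.001,0.0045,0]
    - [0,0,0.01]
    - [0,0,0.02]
    - [0,0,0.02]
    - [0,0,0.02]
    - [0,0,0.02]
    - [0,0,0.015]
    - [0,0,0.01]
    - [0,0,0.008]
    - [0,0,0.005]
    - [0,0,0]
    - [0,0,0]
    - [0,0,0]
  twist:
    - [0,0,0]
    - [0,0,0]
    - [0,0,0]
    - [0,0,0]
    - [0,0,0]
    - [0,0,0]
    - [0,0,0]
    - [0,0,0]
    - [0,0,0]
    - [0,0,0]
    - [0,0,0]
    - [0,0,0]
    - [0,0,0]

```text
clock: 13.45
position: [0.4897, -0.0151, 0.1828]
tool_rot: [3.141, -0.0, 1.57]
force: [-0.4, 0.9, 0.1]
grip_width: 0.0169
finger_force: 48.9
```

Run:
```python
from workcell import bot
from h import *
import cv2
f=bot.grab_frame("wrist");g=bot.grab_frame("scene")
cv2.imwrite("pics/c6.png",cv2.vconcat([cv2.resize(f["img"][50:250,200:440],(480,400)),cv2.resize(g["img"][160:260,280:440],(480,200) if 0 else (320,200)).copy() if 0 else cv2.resize(g["img"][165:255,275:491],(480,200))])[:,:,::-1])
s=bot.observe();print(s["position"],s["force"])
x,y,z=s["position"]
for p in([x,y,z-.114],[x,y,.046],[x,y,.003],[x+.041,y,.003],[x,y+.041,.003]):
  print(np.round(p,3),(pix(f,p)-[200,50])*2,(pix(g,p)-[275,165])*2.222+[0,400])
```

```text
[ 0.48967619 -0.01507863  0.18268759] [-0.66418952  0.47505182 -0.55283644]
[ 0.49  -0.015  0.069] [241.8 295.6] [130.6536 505.545 ]
[ 0.49  -0.015  0.046] [241.6 281.2] [130.8758 528.6538]
[ 0.49  -0.015  0.003] [241.4 259. ] [131.3202 571.094 ]
[ 0.531 -0.015  0.003] [328.2 258.8] [ 97.1014 556.8732]
[0.49  0.026 0.003] [241.4 171. ] [101.3232 589.5366]
```

View pics/c6.png

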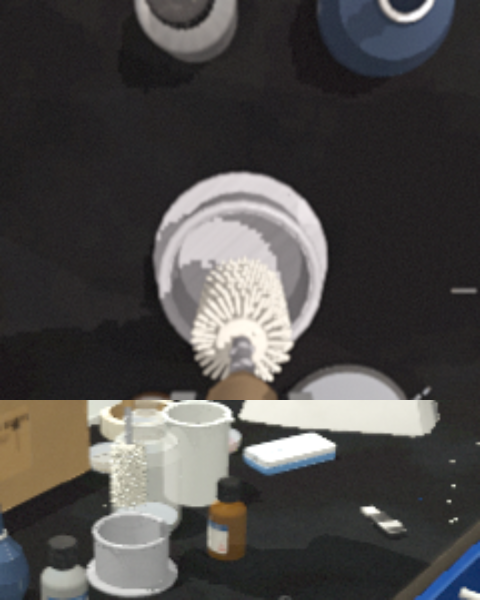

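The pot foot is centred at (240.5,259) against the tool axis at (241.4,259). The scene part shows the brush end hovering about 2 cm above the rim, with everything still standing. I'll hand it in.

```bash
python3 -c "
from workcell import bot
print(bot.job_done())"
```

```text
the job is handed in; nothing more can be done
None
```

I gave the beaker two full strokes and handed the job in with the brush held still and upright over the pot mouth, about 2 cm above the rim; the last pictures show the pot, beaker and bystanders in view upright, but no verdict came back.

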